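# Clamp the casting tank's end gate with its draw latch

## Robot

A 6-joint arm with a two-finger parallel gripper is mounted at the origin on the work surface. World frame = base frame: x ahead of the robot, y to its left, z up, the work surface at z = 0. Lengths are in m, angles in rad, forces in N, time in s.
With the tool pointing down it reaches from about 0.35 to 0.775 m from the base axis. Payload 7.3 kg.
Tool frame: the origin (TCP) lies on the centre line of the jaws, within the pads' length; the fingertips stand 19 mm ahead of it and the grasp point (between the pads) is the TCP (env.nose_length is the distance from the TCP to the fingertips, in m); z points along the fingers, y is the line along which they close (so a half turn about z gives the same grasp; the last joint's range is limited). The gripper opens to 92 mm and grips with 3 to 60 N. Pads are 19 mm wide; open, the fingers measure 130 mm over their backs; the gripper's body (75 mm by 190 mm) begins 47 mm behind the grasp point.
Start: joints at [1.093, 0.342, 1.524, -0, 1.275, -0.146], TCP at [0.171, 0.496, 0.246] pointing down, gripper open.
Joint ranges: [-2.53, 2.53], [-0.77, 2.02], [0.04, 2.7], [-1, 4.14], [0.28, 2.66], [-3.11, 3.11]. Speed limits (rad/s): [2.57, 2.57, 3.14, 3.14, 3.14, 3.14].

## Interface

Orientations are given as [roll, pitch, yaw] about the fixed x, y, z axes, in that order (R = Rz(yaw) Ry(pitch) Rx(roll)).
In Python, from plant import env gives the robot as it stands. The module is installed in compiled form; this text tells all that it offers. Calls block until the motion is done:
- env.reach(position, orientation): joint-space move of the TCP to a pose.
- env.servo_line(position, orientation=None, speed=0.15, force_limit=None): straight line of the TCP; orientation=None keeps the orientation; speed is the mean speed in m/s. With force_limit (N) it stops when the force on the tool has changed by that much, and returns True; else False.
- env.move_j(angles): joint-space move.
- env.grip(opening): opening from 0.0 (shut) to 1.0 (fully open); the grip force is fixed at half the most; returns when the fingers have stopped.
- env.dwell(seconds).
- env.ik(position, orientation): joint angles nearest the present ones, or None.
- env.get_image(name): name is "scene" or "top"; returns a dict with "img" (384x512x3 uint8, red, green, blue), "depth" (384x512 float32, m along the optical axis (not along the pixel's ray), 0 where there is no reading), "vertical_fov" (degrees; the focal length in pixels is half the picture's height over the tangent of half this angle, whatever the lens; pixels are square), "cx", "cy" (the principal point, pixels), "D" ([k1, k2, p1, p2, k3] as OpenCV has them; the pictures are not rectified), "xyz" and "rotation" of the camera in the world. Camera axes: x right, y up, looking along -z (the intrinsics and any distortion apply to the point x, -y, -z); pixel columns grow to the right and rows downward; lengths in m; the calibration is good to about 2 mm. A picture is of the moment at which its call begins.
A pose or a line that the arm cannot do raises env.IKError and nothing moves.
- env.sign_off(): hands the job in; it is judged then, once.
Readings, each from a call of its own:
- env.current_time_s(): time.
- env.current_joints(): joint angles.
- env.current_qd(): joint speeds.
- env.current_tau(): joint torques, N m.
- env.current_ee_pos(): TCP position.
- env.current_eef_rot(): TCP orientation.
- env.current_contact_force(): force on the tool from outside, world axes, zero at the start.
- env.current_ft_torque(): the same for the moment, N m.
- env.current_finger_gap(): opening from 0.0 (shut) to 1.0 (fully open).
- env.current_gripper_force(): force on a finger pad.
Only numpy, scipy, OpenCV 4.12 (cv2) and the standard library are available. Lean on these libraries where they do the work, as an engineer would, in place of code of your own. Each camera call takes 0.05 s, during which the arm holds its last target. There are 200 camera calls.

## Task

Clamp the end gate onto the gel casting tank with the draw latch: take the wire loop by its black ball knob, bring it over the keeper hook on the gate, set it down lightly on the hook's ledge and draw it gently back under the lip until it just catches, never forcing it. Then let go of the loop and press the latch lever over centre until it lies flat and stays there, pulling the gate tight on its gasket. Use no more than moderate finger force on the lever and the gate, and leave the beaker, the tip box and the tube rack alone.

Things in the scene. Friction and masses are not known exactly. Their poses are not given: they have to be found in the camera images.
- latch_pivot (a point): Middle of the latch lever's hinge pin, fixed on the green tank, 78 mm above the bench, 18 mm above the tank's deck. Axes (used for all x, y, z below): z up, y level from the latch to the keeper and end gate, x along the pin. The fixed tank is 160 mm wide (x); its deck, 60 mm high, spans y -100 to +20 mm; the lower casting bay lies beyond, to y -300.
- lever (a joint): Angle of the latch lever about the pin, rad: 0 = flat, closed, pointing to -y (end stop); pi/2 = upright; up to 2.4 = leaning to the keeper. Light friction, stays where left. With the loop hooked it resists below about 1.1 rad (at most 3 to 8 N at 60 mm from the pin), passes dead centre at 0.1 to 0.4 and snaps to 0.
- handle (a point): Point on the pressing face of the lever, 62 mm from the pin. The lever is a steel plate 30 mm wide (x), 4 mm thick, from 22 to 80 mm off the pin, its last 4 mm bent up 4 mm. The pressing face is on top when flat, then 6 mm above the pin's axis, and looks to +y when upright. This point's z is the face's outward normal, its -y runs out along the lever.
- loop (a joint): Angle of the wire loop on the lever, rad; its elevation above level +y is (loop - lever). Its pins are 16 mm from latch_pivot: at y = -16 cos(lever - 0.25), z = 16 sin(lever - 0.25) mm. Light friction: stays where left. Moving the loop by its ball swings the lever along (1 to 3 N).
- bar (a point): Middle of the loop's cross bar, steel, 6 mm diameter, 38 mm long along x, 75 mm from the loop's pins. Thin side wires 19 mm either side of the middle join it to the pins. Loop frame: y from pins to bar, x along the bar.
- ball (a point): Centre of the loop's black ball knob, 16 mm diameter, on a short stem: 20 mm beyond the bar (loop y) and 12 mm above it (loop z). It can be pinched across x with the fingers pointing down and turns freely between them as the loop swings.
- keeper (a point): Keeper, a steel hook on the gate: its post's far (+y) face, mid-width, as high as latch_pivot. The hook is set by a screw up to 8 mm HIGHER OR LOWER than this point tells (see or feel it); y is true. About the true height: post 20 mm wide (x), 8 thick; lip from 4 to 13 mm above, overhanging 7 to +y; level rubber ledge 4 mm below, 22 long, 12 wide. Bar: down past the lip onto the ledge, back to the face.
- gate (a joint): How far the end gate is drawn towards the tank (-y), m: 0 = resting on the relaxed gasket, which pushes back 6 N per mm. The closed latch draws it about 3 to 6 mm: the gate's adjustment differs from tank to tank.
- beaker_mid (a point): Bystander: centre of a clear plastic beaker, 68 mm across, 85 mm high, standing loose on the bench beyond the gate.
- tip_box_mid (a point): Bystander: centre of a blue, white and yellow pipette tip box, 122 x 87 x 84 mm, standing loose on the bench.
- tube_rack_mid (a point): Bystander: centre of a white tube rack, 70 x 120 x 30 mm, loose on the bench.
Things that resemble listed ones, but are neither listed nor needed, are in the scene too. Of the things that look like the part that bears keeper, the middle-sized one is meant.

How it is judged:
On the way:
1. the loop, held in the fingers, has its bar behind the keeper, under the lip, while the lever is still raised (above 0.5 rad) (y of bar in the frame of keeper between 0.0005 and 0.007 m and z of bar in the frame of keeper between -0.012 and 0.0095 m and value of joint lever above 0.5 rad and contact force between the fingers and loop above 0.3 N), for 0.2 s.
At the end, for the whole second after the job is handed in: the bar is behind the keeper and under its lip (its middle 0.5 to 7 mm from the face, 12 mm below to 9.5 mm above the keeper point), the lever is flat (under 0.07 rad), the gate is drawn in by more than 2 mm and at rest, and the latch holds this by itself (y of bar in the frame of keeper between 0.0005 and 0.007 m and z of bar in the frame of keeper between -0.012 and 0.0095 m and value of joint lever below 0.07 rad and value of joint gate above 0.002 m and linear speed of gate below 0.01 m/s); the robot touches nothing.
It fails at once if the loop forced against the keeper or gate by hand (more than 25 N between them while the fingers are on the loop) (contact force between loop and gate above 25 N and contact force between the fingers and loop above 1 N).
It fails at once if the lever pressed down (below 0.5 rad) with more than 25 N (value of joint lever below 0.5 rad and contact force between the arm and lever above 25 N).
It fails at once if the gate or its keeper pushed with more than 25 N (contact force between the arm and gate above 25 N).
It fails at once if the beaker, tip box or tube rack moved by more than 20 mm or tipped (distance of any of beaker_mid, tip_box_mid, tube_rack_mid from where it was at the start of the episode above 0.02 m or angle between any of beaker_mid, tip_box_mid, tube_rack_mid's own z axis and vertical above 0.3 rad).
It also fails if it takes over 56 s, if anything falls off the work surface, if the arm or the gripper's body presses on something with over 40 N, if the wrist force passes 120 N, or if a joint passes its speed limit or range.

## Working session

There is one attempt and no reset: what is moved stays moved. The work goes in short steps, each a Python script; the robot and the scene stay as the last script left them, time stands still between calls to the robot, and variables do not carry over. Pictures are saved under pics/ and viewed, at most 10 in all, crops included, and the job is handed in when it is done.

```bash
mkdir -p pics; cat > h.py <<'E'
import numpy as np, cv2
from plant import env
def K(d):
    h,w=d["img"].shape[:2]; f=h/2/np.tan(np.radians(d["vertical_fov"])/2)
    return np.array([[f,0,d["cx"]],[0,f,d["cy"]],[0,0,1.]])
def rot(d):
    R=np.array(d["rotation"],float)
    if R.shape==(3,3): return R
    from scipy.spatial.transform import Rotation as Q
    return Q.from_euler('xyz',R).as_matrix() if R.size==3 else Q.from_quat(R).as_matrix()
def rays(d,uv):
    p=cv2.undistortPoints(np.array(uv,float).reshape(-1,1,2),K(d),np.array(d["D"],float)).reshape(-1,2)
    return np.c_[p[:,0],-p[:,1],-np.ones(len(p))]@rot(d).T   # unit optical depth
def onz(d,uv,z):
    r=rays(d,uv);o=np.array(d["xyz"]);return o+r*((z-o[2])/r[:,2])[:,None]
def ondepth(d,uv):
    uv=np.array(uv).reshape(-1,2);z=np.array([d["depth"][int(round(v)),int(round(u))] for u,v in uv])
    return np.array(d["xyz"])+rays(d,uv)*z[:,None]
def proj(d,P):
    c=(np.array(P,float).reshape(-1,3)-np.array(d["xyz"]))@rot(d)
    c=c*[1,-1,-1]
    return cv2.projectPoints(c,np.zeros(3),np.zeros(3),K(d),np.array(d["D"],float))[0].reshape(-1,2)
def save(img,name): cv2.imwrite("pics/"+name,cv2.cvtColor(img,cv2.COLOR_RGB2BGR))
E
python3 - <<'E'
from h import *
import pickle
for n in("scene","top"):
    d=env.get_image(n); save(d["img"],n+"0.png"); pickle.dump(d,open(n+"0.pkl","wb"))
    print(n,d["xyz"],d["rotation"],d["vertical_fov"],d["cx"],d["cy"],d["D"],(d["depth"]>0).mean())
print(env.current_time_s(),env.current_eef_rot(),env.nose_length)
E
```

```text
scene [0.97139517 0.40876391 0.63054771] [ 0.77092095 -0.0030059   2.27528781] 53.49666049685867 254.30288035195338 192.19304126176186 [-0.12831381  0.          0.          0.          0.        ] 0.9961293538411459
top [0.45622219 0.04036987 0.98372448] [ 1.29442309e-01  2.86551647e-04 -1.59835337e+00] 49.43768938375168 259.9229304530334 194.38302613648335 [-0.12641815  0.          0.          0.          0.        ] 0.9961751302083334
0.1 [-3.14024487e+00 -1.85734211e-04  2.80984333e+00] 0.019
```

View pics/scene0.png

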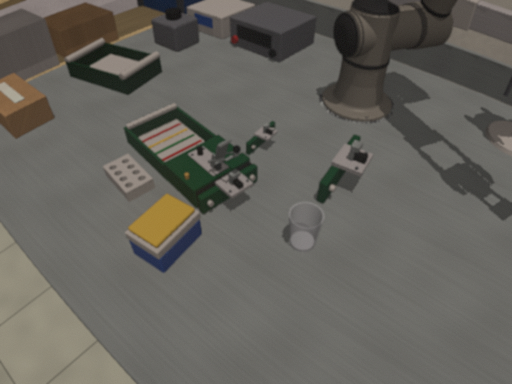

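View pics/top0.png

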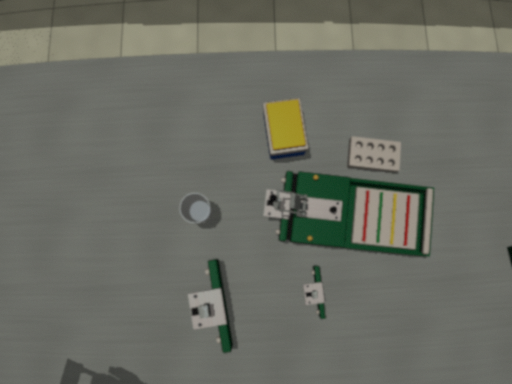

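The top view shows the tank at (360,215), with three gate/keeper look-alikes: one on the tank at (275,205), a large loose one at (208,308) and a small loose one at (314,293). The middle-sized one is the one on the tank. I'll check it close up.

```bash
python3 - <<'E'
from h import *
import pickle
s,t=[pickle.load(open(n+"0.pkl","rb")) for n in("scene","top")]
a=cv2.resize(t["img"][155:265,245:365],None,fx=5,fy=5,interpolation=cv2.INTER_CUBIC)[:550]
b=cv2.resize(s["img"][110:220,180:280],None,fx=5,fy=5,interpolation=cv2.INTER_CUBIC)
a=cv2.resize(a,(430,394)); b=cv2.resize(b,(358,394))
o=np.hstack([a,b]); o=np.clip(o.astype(float)*1.6,0,255).astype(np.uint8); save(o,"crop0.png"); print(o.shape)
# tank green geometry in top: green pixel depth points
hsv=cv2.cvtColor(t["img"],cv2.COLOR_RGB2HSV)
m=cv2.inRange(hsv,(40,90,20),(90,255,255)); 
n,l,st,c=cv2.connectedComponentsWithStats(m)
for i in range(1,n):
    if st[i,4]>60: 
        uv=np.argwhere(l==i)[:,::-1]; P=ondepth(t,uv)
        q=uv[np.abs(P[:,2]-.06)<.012]
        print(st[i],c[i].round(1),np.percentile(P[:,2],[5,50,95]).round(3), len(q))
        r=cv2.minAreaRect(onz(t,uv,.06)[:,:2].astype(np.float32)*1000);print(r)
E
```

```text
(394, 788, 3)
[285 172   9  19 138] [289.  181.3] [0.049 0.052 0.055] 138
((604.857666015625, -28.752525329589844), (17.063377380371094, 41.887752532958984), 82.67949676513672)
[ 290  172  137   84 4088] [343.1 211.9] [0.007 0.059 0.063] 3086
((526.9090576171875, -187.76983642578125), (307.2312316894531, 157.9391632080078), 81.98554229736328)
[377 193   5  49  87] [379.1 217.1] [0.018 0.021 0.024] 0
((518.2598266601562, -228.57778930664062), (4.037047863006592, 108.5994644165039), 81.9044418334961)
[279 219  10  22 154] [283.8 229.5] [0.05  0.052 0.055] 151
((496.2359619140625, -13.295401573181152), (17.292661666870117, 46.64244079589844), 81.4085464477539)
[209 260  13  28 267] [214.8 273.6] [0.048 0.063 0.065] 254
((404.4486389160156, 140.97802734375), (59.84427261352539, 21.381065368652344), 7.763727188110352)
[314 266   7  16  72] [316.9 273.7] [0.033 0.037 0.039] 0
((398.13421630859375, -83.0559310913086), (32.93344497680664, 11.161438941955566), 2.6420748233795166)
[319 304   6  14  62] [321.5 310.6] [0.034 0.037 0.039] 0
((317.1306457519531, -89.86046600341797), (29.00408172607422, 9.452982902526855), 4.355069160461426)
[219 325  13  27 252] [225.4 337.8] [0.042 0.062 0.065] 231
((263.74530029296875, 120.4947738647461), (56.51485061645508, 21.847253799438477), 8.147163391113281)
```

View pics/crop0.png

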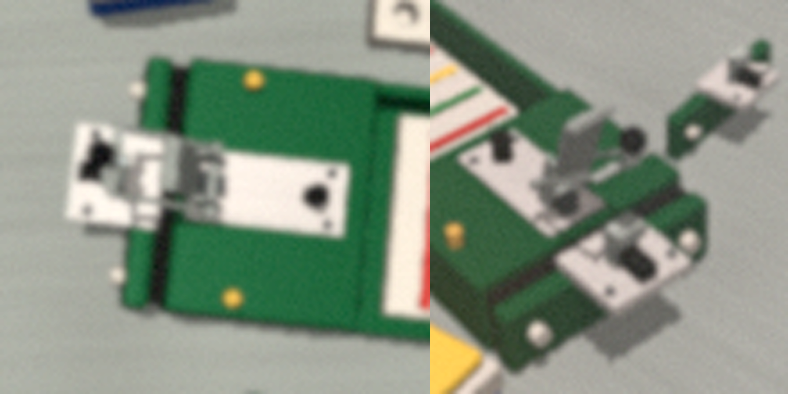

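The crop confirms it: the lever is upright, and the loop with its ball at scene pixel ~(236,149) hangs towards the keeper. The hook is at scene ~(234,177) and the black ledge at ~(239,183). Next I'll compute the tank frame.

```bash
cat >> h.py <<'E'
yd=np.array([.1405,.990,0]); yd/=np.linalg.norm(yd); xd=np.array([yd[1],-yd[0],0])
E
python3 - <<'E'
from h import *
import pickle
s,t=[pickle.load(open(n+"0.pkl","rb")) for n in("scene","top")]
uv=np.argwhere(np.ones((384,512)))[:,::-1]
for n,d in(("top",t),("scene",s)):
    P=np.array(d["xyz"])+rays(d,uv)*d["depth"].reshape(-1)[:,None]
    g=cv2.inRange(cv2.cvtColor(d["img"],cv2.COLOR_RGB2HSV),(40,90,15),(90,255,255)).reshape(-1)>0
    k=g&(np.abs(P[:,2]-.06)<.004)&(P[:,1]<0.02)&(P[:,0]>.42)
    X,Y=P[k]@xd,P[k]@yd
    # y edge max in strips, x edges
    print(n,"n",k.sum(),"z",np.median(P[k,2]),"x",np.percentile(X,[.5,99.5]),"y",np.percentile(Y,[.5,99.5]))
    for a in(-.07,-.05,.05,.07):
        xm=np.mean(np.percentile(X,[1,99])); q=np.abs(X-xm-a)<.008; print("  yedge at",a,np.percentile(Y[q],[2,98]).round(4))
    # dark/black points & high points near latch
    q=(P[:,2]>.07)&(P[:,2]<.2)&(P[:,0]>.4)&(P[:,0]<.65)&(np.abs(P[:,1]+.06)<.12)
    br=d["img"].reshape(-1,3).max(1)
    for i in np.where(q)[0]:
        print(uv[i],(P[i]@xd*1000).round(0),(P[i]@yd*1000).round(0),(P[i,2]*1000).round(0),br[i]) if 0 else None
    np.save(n+"pts.npy",np.c_[uv[q],P[q]@xd,P[q]@yd,P[q,2],br[q]])
    b=q&(br<38); 
    m=(b.reshape(384,512)).astype(np.uint8); c,l,st,ce=cv2.connectedComponentsWithStats(m)
    for i in range(1,c):
        if st[i,4]>5:
            k=(l==i).reshape(-1); print("  dark",st[i],ce[i].round(1),(np.c_[P[k]@xd,P[k]@yd,P[k,2]]*1000).mean(0).round(1),P[k,2].max())
E
```

```text
top n 2596 z 0.06015547698672852 x [0.47011701 0.62612097] y [-0.07989751  0.03973592]
  yedge at -0.07 [-0.0777  0.0375]
  yedge at -0.05 [-0.0779  0.0381]
  yedge at 0.05 [-0.0778  0.0383]
  yedge at 0.07 [-0.0783  0.0378]
  dark [269 196   7   8  34] [272.  199.2] [547.4  91.4 143.9] 0.16892897272079554
  dark [331 208   4   4  13] [332.6 209.4] [548.  -43.7  80.4] 0.08325871380371253
scene n 1204 z 0.059877039423075484 x [0.47481677 0.62773119] y [-0.68161897  0.03854668]
  yedge at -0.07 [-0.0779  0.038 ]
  yedge at -0.05 [-0.0783  0.0381]
  yedge at 0.05 [-0.0738  0.037 ]
  yedge at 0.07 [-0.0734  0.0372]
  dark [197 147   5   6  20] [199.4 149.4] [550.8 -43.5  78.3] 0.08216582522995508
  dark [233 147   6   5  23] [235.8 148.9] [552.4  92.6 164. ] 0.16739159388460212
  dark [233 179   9   7  30] [237.1 182.2] [550.6  90.2  71.6] 0.07348790312408016
```

```bash
python3 - <<'E'
from h import *
import pickle
for n in("top","scene"):
    A=np.load(n+"pts.npy"); A[:,2:5]*=1000; A[:,2]-=549; A[:,3]-=19.5
    k=(np.abs(A[:,2])<9)&(A[:,3]>-40); B=A[k]; B=B[np.argsort(B[:,3])]
    print(n); print(' '.join(f"({x:.0f},{y:.0f},{z:.0f};{b:.0f})" for _,_,x,y,z,b in B))
s,t=[pickle.load(open(n+"0.pkl","rb")) for n in("scene","top")]
# triangulate the ball
def tri(uvt,uvs):
    a,b=rays(t,[uvt])[0],rays(s,[uvs])[0]; o,p=np.array(t["xyz"]),np.array(s["xyz"])
    k=np.linalg.lstsq(np.c_[a,-b],p-o,rcond=None)[0]; u,v=o+a*k[0],p+b*k[1]
    m=(u+v)/2; return m.round(4),np.linalg.norm(u-v).round(4),(m@xd).round(4),(m@yd).round(4)
for uvt in((272,199.2),(270.5,198)): print(tri(uvt,(235.8,148.9)))
g=t["img"][190:216,264:312].max(2); 
print(t["img"][194:205,265:280].max(2)); print((t["depth"][194:205,265:280]*1000).astype(int))
print(s["img"][144:154,229:242].max(2))
E
```

```text
top
(-2,-7,77;93) (-4,-7,82;98) (-0,-7,82;95) (2,-6,81;97) (4,-6,81;107) (-6,-6,75;92) (-4,-5,77;76) (-2,-5,79;71) (2,-5,76;76) (4,-4,79;88) (-1,-4,83;73) (-5,-3,80;84) (-0,-3,78;85) (2,-3,76;86) (-3,-3,81;84) (4,-2,78;93) (6,-2,80;103) (8,-1,80;103) (-7,-1,81;99) (-5,-1,82;98) (-1,-0,80;98) (-3,-0,82;96) (2,-0,79;96) (4,0,81;99) (6,0,80;104) (8,1,81;107) (-8,2,83;96) (-6,2,82;96) (-3,2,81;96) (-1,2,82;93) (1,2,80;89) (4,2,78;87) (6,3,80;93) (8,3,81;103) (-8,4,81;82) (-5,4,79;75) (-3,4,77;71) (-1,4,78;68) (4,4,76;66) (1,5,82;67) (6,5,78;76) (-5,6,77;62) (-3,6,78;53) (-1,6,77;51) (3,7,78;53) (1,7,83;51) (5,7,79;62) (-6,8,80;58) (-4,8,78;50) (-4,10,98;46) (-1,10,98;48) (0,11,103;49) (2,11,103;55) (4,11,104;65) (9,12,101;65) (6,12,107;72) (-5,13,104;52) (-7,13,107;55) (-3,13,108;51) (-1,13,108;53) (1,14,109;54) (3,14,112;56) (5,14,112;57) (7,15,114;56) (-8,15,117;55) (-6,16,116;53) (-4,16,115;54) (-2,16,118;51) (-0,17,119;54) (2,17,120;54) (4,17,120;54) (6,17,121;53) (8,18,123;56) (-7,18,124;53) (-5,18,123;54) (-3,19,125;56) (-1,19,127;54) (1,19,127;54) (3,20,127;54) (5,20,129;54) (6,20
[... 9128 characters left out ...]
0 848 847 848 900 900]
 [927 920 917 918 917 916 916 916 898 896 847 848 847 898 899]
 [927 916 916 917 914 915 915 915 901 898 845 847 847 900 897]]
[[ 62  65  78  89 100 101  99  94  96  99 105 105 107]
 [ 59  62  63  73  85  82  76  69  73  82  95 104 107]
 [ 60  61  60  63  57  56  47  41  44  56  76  95 103]
 [ 59  59  60  54  42  34  32  32  32  40  56  80 101]
 [ 60  61  57  52  38  29  34  34  30  33  45  74 100]
 [ 61  60  57  52  37  30  32  32  32  29  42  71  98]
 [ 61  60  61  54  40  31  31  30  29  32  47  76  98]
 [ 61  62  66  64  52  38  32  30  27  41  61  83 100]
 [ 63  68  71  69  59  51  43  41  42  53  71  84  87]
 [ 61  64  67  63  61  63  62  54  58  64  73  76  68]]
```

Measured relative to the pivot (X .549, Y .0195 in tank axes, z .078):
- **Ball:** y 71.5, z +82.5 mm.
- **Lever:** about 1.88 rad.
- **Keeper:** face at y ≈ 59.3. Lip top is at 89 mm and the ledge at 72 mm, so the hook's true height is about 76 mm.

These agree with the given lengths (pin to ball measures 97 mm against 96). Now I'll grasp the ball.

```bash
cat >> h.py <<'E'
ORI=[np.pi,0,float(np.arctan2(.99,.1405))]
X0,Y0,Z0=.549,.0195,.078
def W(y,z,x=0.):  # mm rel pivot -> world
    return list((X0+x/1e3)*xd+(Y0+y/1e3)*yd+np.array([0,0,Z0+z/1e3]))
def T(p):         # world -> mm rel pivot (x,y,z)
    p=np.array(p);return np.round([(p@xd-X0)*1e3,(p@yd-Y0)*1e3,(p[2]-Z0)*1e3],2)
def st(m=""): print(m,round(env.current_time_s(),2),"T",T(env.current_ee_pos()),"F",np.round(env.current_contact_force(),1),"gap",round(env.current_finger_gap(),3),"gf",np.round(env.current_gripper_force(),1))
E
python3 - <<'E'
from h import *
print(env.ik(W(71.5,160),ORI))
env.reach(W(71.5,160),ORI); st("above")
env.servo_line(W(71.5,91),speed=.12,force_limit=6); st("down")
env.grip(0.0); st("grip")
d=env.get_image("scene"); save(cv2.resize(d["img"][90:230,160:320],None,fx=4,fy=4,interpolation=cv2.INTER_CUBIC),"grip.png")
E
```

```text
[-1.14439187e-01  4.05786898e-01  1.44875670e+00 -4.44089210e-16
  1.28704906e+00  2.65385549e-02]
above 2.31 T [ -0.22  72.42 160.05] F [-0.7  0.9 -0.1] gap 1.001 gf 0.0
down 3.03 T [ 0.42 71.74 91.63] F [ 0.9 -0.6  0.4] gap 1.001 gf 0.0
grip 4.23 T [-0.88 71.71 90.73] F [-4.1  1.8  0.8] gap 0.152 gf 30.0
```

View pics/grip.png

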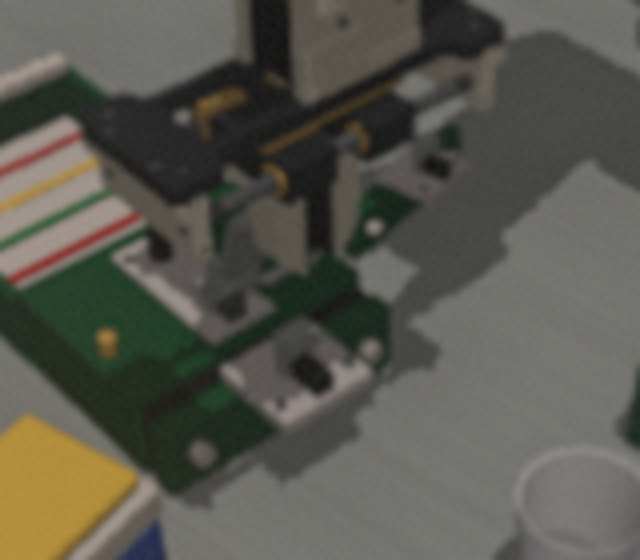

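Grip confirmed: the fingers hold the ball, with a gap of 14–15 mm and 30 N. Next I swing it on the arc and lower it just short of the ledge.

```bash
cat >> h.py <<'E'
from scipy.optimize import brentq
DZ=8.3; DX=-1.2
def state(B):  # bar (mm) -> lever, loop elevation, ball
    B=np.array(B,float);r=np.hypot(*B);a=np.arctan2(B[1],B[0])+np.arccos((256+r*r-5625)/(32*r))
    P=16*np.array([np.cos(a),np.sin(a)]);e=np.arctan2(*(B-P)[::-1])
    c,s=np.cos(e),np.sin(e);return np.pi-a+.25,e,B+[20*c-12*s,20*s+12*c]
E
python3 - <<'E'
from h import *
print(state((73,-3)),state((73,2)),state((62.3,-3)))
end=state((73,2))[2]; c=np.array([0.,16])
b0=np.array([71.6,82.5]); p0,p1=b0-c,end-c
a0,a1=[np.arctan2(p[1],p[0]) for p in(p0,p1)]; r0,r1=[np.hypot(*p) for p in(p0,p1)]; print(r0,r1)
for k in np.linspace(0,1,8)[1:]:
    a=a0+k*(a1-a0); r=r0+min(1,2*k)*(r1-r0); q=c+r*np.array([np.cos(a),np.sin(a)])
    s=env.servo_line(W(q[0],q[1]+DZ,DX),speed=.06,force_limit=9); st(f"{k:.2f} {s}")
    if s: break
d=env.get_image("scene"); save(cv2.resize(d["img"][90:230,160:320],None,fx=4,fy=4,interpolation=cv2.INTER_CUBIC),"arc.png")
E
```

```text
(np.float64(1.848609360842488), np.float64(-0.25603915567628255), array([95.38702292,  3.54379131])) (np.float64(1.778000130580852), np.float64(-0.18756925239483824), array([94.88686406, 10.06009812])) (np.float64(1.0345484103197586), np.float64(-0.19189678744398653), array([84.22153936,  4.96530677]))
97.71801266910825 95.07260070507505
0.14 False 4.62 T [-1.13 78.56 81.81] F [-3.5  2.7  2.3] gap 0.15 gf 30.0
0.29 False 4.96 T [-1.1  83.63 71.89] F [-2.8  1.5  2.3] gap 0.147 gf 30.0
0.43 False 5.29 T [-1.15 87.65 61.5 ] F [-3.6  2.3  1.2] gap 0.151 gf 30.0
0.57 False 5.62 T [-1.26 91.03 50.75] F [-2.9  1.   0.5] gap 0.152 gf 30.0
0.71 False 5.96 T [-1.32 93.58 39.92] F [-3.   0.1  0.8] gap 0.151 gf 30.0
0.86 False 6.29 T [-1.21 94.97 29.13] F [-4.   1.   0.6] gap 0.15 gf 30.0
1.00 False 6.62 T [-1.15 94.89 18.25] F [-3.5  0.9  0.9] gap 0.151 gf 30.0
```

View pics/arc.png

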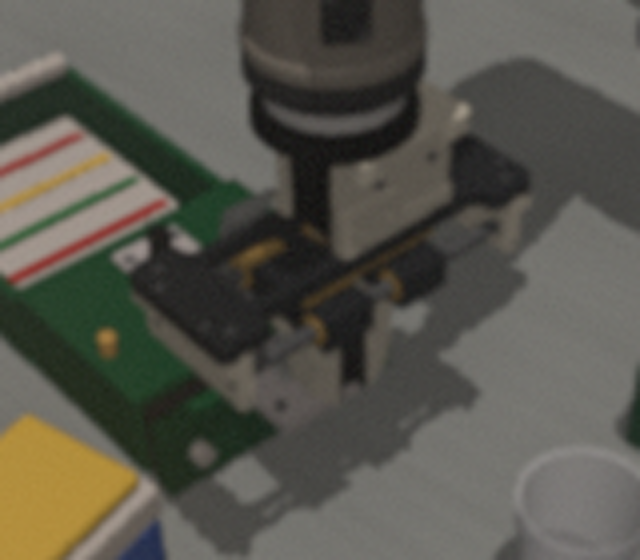

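The gripper hides the hook, but the forces are small and the ball is still held. I'll lower it onto the ledge by feel, then draw it back.

```bash
python3 - <<'E'
from h import *
s=env.servo_line(W(95.6,7.5,DX),speed=.015,force_limit=4); st(f"ledge {s}")
env.dwell(.2); st("settled")
z=T(env.current_ee_pos())[2]
if s and 8<z<17:
    y0=95.5; z0=z+0.3
    for k in np.linspace(0,1,6)[1:]:
        B=(73-k*13,-3); q=state(B)[2]; dz=q[1]-state((73,-3))[2][1]
        s=env.servo_line(W(q[0],z0+dz,DX),speed=.02,force_limit=5); st(f"back {k:.1f} {s}")
        if s: break
    env.dwell(.4); st("end")
E
```

```text
ledge True 7.15 T [-1.25 95.24 12.88] F [-1.9  0.7  5.7] gap 0.149 gf 30.0
settled 7.35 T [-1.28 95.25 12.93] F [-1.8  0.7  6. ] gap 0.147 gf 30.0
back 0.2 True 7.56 T [-1.59 93.84 13.12] F [ 1.1 -1.6  3.7] gap 0.147 gf 30.0
end 7.96 T [-1.91 93.95 13.06] F [ 1.7 -3.3  4.7] gap 0.149 gf 30.0
```

```bash
python3 - <<'E'
from h import *
zr=12.9+.8-state((73,-3))[2][1]
for by in np.arange(70,59.9,-1):
    q=state((by,-3))[2]
    s=env.servo_line(W(q[0],q[1]+zr,DX),speed=.02,force_limit=7); st(f"bar {by:.1f} {s}")
    if s or abs(np.array(env.current_contact_force())@yd)>7: break
env.dwell(.3); st("end")
E
```

```text
bar 70.0 False 8.23 T [-1.79 92.79 13.34] F [-0.2  2.5  1.8] gap 0.147 gf 30.0
bar 69.0 False 8.48 T [-1.63 91.47 13.57] F [-0.5  2.7  0.5] gap 0.148 gf 30.0
bar 68.0 False 8.73 T [-1.5  90.21 13.79] F [-1.3  2.   0.8] gap 0.148 gf 30.0
bar 67.0 False 8.98 T [-1.41 89.14 13.94] F [-1.6  2.2  0.4] gap 0.149 gf 30.0
bar 66.0 False 9.23 T [-1.36 88.09 14.13] F [-1.7  2.2  0.6] gap 0.15 gf 30.0
bar 65.0 False 9.48 T [-1.3  87.03 14.34] F [-2.5  2.2  1.9] gap 0.151 gf 30.0
bar 64.0 False 9.73 T [-1.29 85.98 14.56] F [-1.9  2.4  1.4] gap 0.15 gf 30.0
bar 63.0 False 9.98 T [-1.24 84.88 14.86] F [-2.1  2.   0. ] gap 0.15 gf 30.0
bar 62.0 False 10.23 T [-1.25 84.02 15.23] F [-2.1  4.2 -0.3] gap 0.149 gf 30.0
bar 61.0 False 10.48 T [-1.27 83.19 15.6 ] F [-1.9  6.1  0.2] gap 0.151 gf 30.0
bar 60.0 False 10.73 T [-1.31 82.4  16.14] F [-0.7  7.6 -0.7] gap 0.151 gf 30.0
end 11.03 T [-1.34 82.42 16.15] F [-0.4  6.5 -1. ] gap 0.152 gf 30.0
```

The face contact came at a bar y of about 62, where the hook face should stop it (the lip end would have stopped it at 69), so the bar is behind the keeper. I'll ease off slightly, hold, and release.

```bash
python3 - <<'E'
from h import *
env.servo_line(W(83.3,15.0,DX),speed=.02,force_limit=7); env.dwell(.5); st("hold")
env.grip(0.5); st("open")
env.servo_line(W(83.3,40,DX),speed=.1,force_limit=8); env.servo_line(W(95,150,DX),speed=.25); st("up")
env.servo_line(W(160,190,-120),speed=.3)
s=env.get_image("scene");t=env.get_image("top")
a=cv2.resize(t["img"][155:265,245:365],(430,394),interpolation=cv2.INTER_CUBIC); b=cv2.resize(s["img"][110:220,180:280],(358,394),interpolation=cv2.INTER_CUBIC)
save(np.clip(np.hstack([a,b])*1.6,0,255).astype(np.uint8),"caught.png")
uv=np.argwhere(np.ones((384,512)))[:,::-1]
for d in(t,s):
    P=np.array(d["xyz"])+rays(d,uv)*d["depth"].reshape(-1)[:,None]
    Q=np.c_[P@xd-X0,P@yd-Y0,P[:,2]-Z0]*1e3; br=d["img"].reshape(-1,3).max(1)
    k=(np.abs(Q[:,0])<12)&(Q[:,1]>-60)&(Q[:,1]<20)&(Q[:,2]>22)&(Q[:,2]<110); L=Q[k]; L=L[np.argsort(L[:,1])]
    print(' '.join(f"({y:.0f},{z:.0f})" for x,y,z in L[::4]))
    k=(np.abs(Q[:,0])<7)&(Q[:,1]>66)&(Q[:,1]<100)&(Q[:,2]>0)&(Q[:,2]<40)
    print("ball",np.percentile(Q[k],[3,50,97],axis=0).round(1).tolist(),k.sum())
E
```

```text
hold 11.74 T [-2.07 83.96 14.5 ] F [ 4.6 -1.3  2.9] gap 0.15 gf 30.0
open 12.46 T [-2.92 84.11 14.1 ] F [-0.4  0.1 -0.3] gap 0.501 gf 0.0
up 13.46 T [ -1.7   94.99 149.22] F [-1.4  0.3  0.2] gap 0.502 gf 0.0
(-37,68) (-36,70) (-34,75) (-33,76) (-32,76) (-32,76) (-31,79) (-30,77) (-30,75) (-30,76) (-29,66) (-29,76) (-29,77) (-28,60) (-28,65) (-27,63) (-26,61) (-26,60) (-26,59) (-25,57) (-24,57) (-24,56) (-23,54) (-23,52) (-22,56) (-21,53) (-21,53) (-21,49) (-20,49) (-19,47) (-19,48) (-18,48) (-18,42) (-17,45) (-16,43) (-16,41) (-15,39) (-14,41) (-14,38) (-13,37) (-13,36) (-12,36) (-11,35) (-11,32) (-10,33) (-10,29) (-9,31) (-8,27) (-7,27) (-7,27) (-6,25) (-5,25)
ball [[-6.6, 66.6, 4.4], [-0.5, 83.2, 10.2], [6.4, 91.8, 14.1]] 52
(-37,76) (-35,71) (-35,69) (-34,69) (-34,76) (-34,68) (-33,76) (-33,66) (-33,77) (-33,67) (-33,65) (-32,76) (-32,63) (-31,68) (-31,80) (-31,64) (-31,67) (-30,64) (-30,79) (-29,60) (-29,63) (-29,62) (-28,79) (-28,62) (-27,57) (-27,55) (-27,53) (-26,59) (-26,53) (-26,56) (-25,54) (-25,52) (-24,50) (-24,52) (-23,48) (-23,51) (-22,45) (-22,49) (-22,51) (-21,47) (-21,45) (-21,48) (-20,44) (-20,46) (-19,44) (-19,44) (-18,43) (-18,37) (-17,41) (-17,39) (-17,36) (-16,36) (-16,38) (-16,38) (-15,32) (-15,31) (-14,36) (-13,34) (-13,30) (-13,33) (-12,35) (-12,31) (-12,28) (-11,26) (-11,23) (-10,26) (-9,29) (-9,22) (-8,27) (-8,27) (-7,24)
ball [[-4.4, 70.4, 2.7], [1.8, 85.1, 9.3], [6.5, 91.2, 12.7]] 52
```

View pics/caught.png

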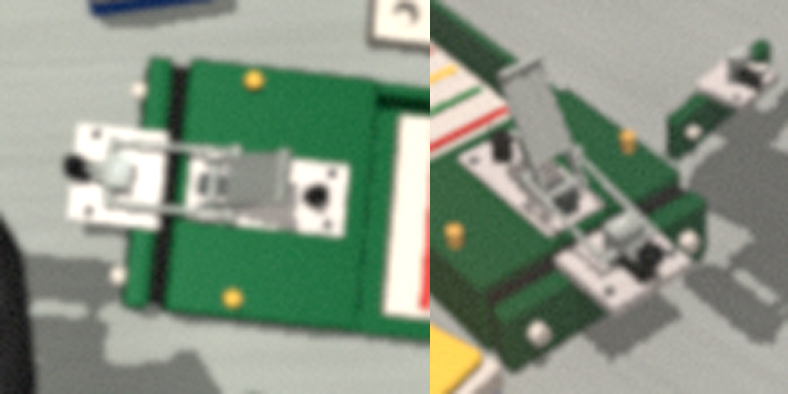

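The bar sits under the lip with its ball beyond the hook (top crop (78,168)). The lever is at about 1.05 rad, as predicted. Now I press the lever with closed fingers along its arc.

```bash
cat > press.py <<'E'
from h import *
def tip(L,s=60): return -s*np.cos(L)+6*np.sin(L)+9.5, s*np.sin(L)+6*np.cos(L)+19
if __name__=="__main__":
    env.servo_line(W(90,190,DX),speed=.3); env.grip(0.0)
    y,z=tip(1.2); env.servo_line(W(y+8,150,DX),speed=.2); env.servo_line(W(y+8,z,DX),speed=.15,force_limit=8); st("start")
    F0=np.array(env.current_contact_force())
    for L in np.arange(1.2,-.001,-.08):
        y,z=tip(L); s=env.servo_line(W(y,z,DX),speed=.04,force_limit=12)
        F=np.array(env.current_contact_force())-F0; print(round(L,2),s,"Fy,z",round(F@yd,1),round(F[2],1),T(env.current_ee_pos()))
        if np.linalg.norm(F)>18: print("stop");break
    st("end")
E
python3 press.py
```

```text
start 16.92 T [-0.57  1.97 78.02] F [-1.4 -0.2  0.3] gap 0.002 gf 0.0
1.2 False Fy,z 0.9 -0.1 [-0.94 -7.09 77.67]
1.12 False Fy,z 1.3 -0.5 [ -1.28 -11.52  75.49]
1.04 False Fy,z 1.1 0.1 [ -1.17 -15.89  73.66]
0.96 False Fy,z 1.2 -0.7 [ -1.19 -20.18  71.47]
0.88 False Fy,z 0.7 -0.3 [ -1.2  -24.31  68.93]
0.8 False Fy,z 1.5 0.9 [ -1.22 -28.27  66.06]
0.72 False Fy,z 0.8 0.2 [ -1.24 -31.92  62.88]
0.64 False Fy,z 1.0 0.4 [ -1.25 -35.33  59.43]
0.56 False Fy,z 0.2 -0.5 [ -1.29 -38.39  55.7 ]
0.48 False Fy,z 1.3 -0.4 [ -1.24 -41.2   51.78]
0.4 False Fy,z -0.3 0.0 [ -1.34 -43.59  47.59]
0.32 False Fy,z -0.7 0.5 [ -1.37 -45.68  43.23]
0.24 False Fy,z 0.2 -0.1 [ -1.4  -47.43  38.77]
0.16 False Fy,z 0.6 -0.9 [ -1.4  -48.81  34.14]
0.08 False Fy,z -0.5 0.4 [ -1.42 -49.85  29.43]
-0.0 False Fy,z 0.8 2.2 [ -0.67 -50.61  25.27]
end 21.27 T [ -0.67 -50.61  25.27] F [0.6 0.3 2.4] gap -0.0 gf 1.3
```

```bash
python3 - <<'E'
from h import *
env.servo_line(W(-45,60,DX),speed=.1); env.servo_line(W(-20,190,-150),speed=.3); st()
s=env.get_image("scene");t=env.get_image("top")
a=cv2.resize(t["img"][155:265,245:365],(430,394),interpolation=cv2.INTER_CUBIC); b=cv2.resize(s["img"][110:220,180:280],(358,394),interpolation=cv2.INTER_CUBIC)
save(np.clip(np.hstack([a,b])*1.6,0,255).astype(np.uint8),"pressed.png")
E
```

```text
22.59 T [-149.65  -20.15  189.2 ] F [-0.  -1.2 -0.4] gap 0.002 gf 0.0
```

View pics/pressed.png

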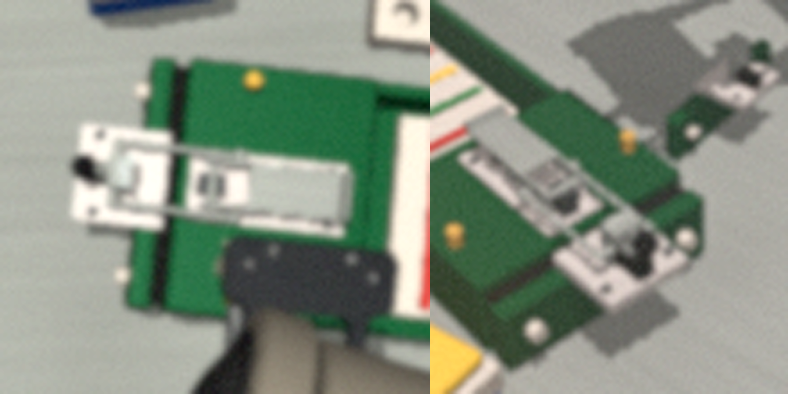

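The lever lies down, and the gate plate's edge has shifted towards the tank (crop x 68→73 or so). I'll check the lever's slope and the gate draw numerically.

```bash
python3 - <<'E'
from h import *
import pickle
t0,s0=[pickle.load(open(n+"0.pkl","rb")) for n in("top","scene")]
t,s=env.get_image("top"),env.get_image("scene")
uv=np.argwhere(np.ones((384,512)))[:,::-1]
def Q(d):
    P=np.array(d["xyz"])+rays(d,uv)*d["depth"].reshape(-1)[:,None]; return np.c_[P@xd-X0,P@yd-Y0,P[:,2]-Z0]*1e3
for d in(t,s):
    q=Q(d); k=(np.abs(q[:,0])<12)&(q[:,1]<-26)&(q[:,1]>-72)&(q[:,2]>-8); k&=q[:,2]<40
    p=np.polyfit(q[k,1],q[k,2],1); print("lever slope",-p[0],"z@-50",np.polyval(p,-50),k.sum())
    k=(np.abs(q[:,0])<6)&(q[:,1]>48)&(q[:,1]<110)&(q[:,2]>-10)&(q[:,2]<30)
    k2=k&(q[:,2]>9)&(q[:,2]<13.5); print("lip top y",np.percentile(q[k2,1],[3,97]).round(1))
# gate shift: phase correlation of plate-end / green strip patches in top view (background static)
for (r,c) in (((172,192),(276,296)),((218,244),(272,290)),((185,222),(258,274))):
    a,b=[cv2.cvtColor(x["img"],cv2.COLOR_RGB2GRAY)[r[0]-6:r[1]+6,c[0]-8:c[1]+8].astype(np.float32) for x in(t0,t)]
    tm=cv2.cvtColor(t0["img"],cv2.COLOR_RGB2GRAY); 
    print("shift px",cv2.phaseCorrelate(a,b,cv2.createHanningWindow(a.shape[::-1],cv2.CV_32F)))
for x in(t0,t):
    g=x["img"][208:216,258:276].astype(int).max(2).mean(0).round(0); print(g)
    print(x["img"][224:236,268:300].astype(int)[:,:,1].mean(0).round(0))
E
```

```text
lever slope 0.0012743122556248504 z@-50 6.154149459240075 230
lip top y [50.5 85.2]
lever slope 0.007960352611004187 z@-50 5.976914916935639 138
lip top y [50.7 85.6]
shift px ((1.2016075810418982, 0.16640319247344948), 1.0234994553029537)
shift px ((0.8252818564000144, 0.26864861642812343), 1.0143211828337775)
shift px ((-0.2108791904692069, 1.5530541444604928), 0.2640772753953934)
[109. 108. 109. 108. 112. 124. 142. 154. 156. 152. 142. 137. 145. 155.
 159. 158. 154. 148.]
[108. 108. 108. 107. 108. 107. 108. 108. 111. 112. 104.  85.  70.  70.
  73.  73.  69.  62.  51.  35.  23.  19.  22.  32.  50.  63.  70.  72.
  72.  71.  71.  71.]
[113. 113. 113. 112. 113. 114. 123. 142. 157. 163. 162. 152. 144. 147.
 156. 160. 154. 140.]
[113. 112. 112. 112. 112. 111. 112. 112. 113. 116. 117. 111.  94.  76.
  72.  75.  76.  71.  63.  47.  32.  22.  23.  35.  52.  66.  73.  75.
  74.  74.  74.  74.]
```

The lever slope is about 0.00 rad, at the expected face height of 6 mm. The gate's outer edge moved about 1.4 px (~3 mm) and the bar is hooked. The arm is clear, so I'm handing in.

```bash
python3 -c "
from plant import env
print(env.sign_off(), env.current_time_s())"
```

```text
the job is handed in; nothing more can be done
the job is handed in; nothing more can be done
```

The latch is closed and the job is handed in: the loop is hooked under the keeper lip, the lever measures flat (slope under 0.01 rad), the gate is drawn in by about 3 mm, and the arm is clear; sign-off gave no verdict.

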